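Spot-check a sweet: set the class wheel and weigh the sample

TASK

First set the weight-class thumbwheel on the console to four: roll it up click by click, pushing its ridges gently, until the flat with four pips rests at the pointers. Then take the round sweet out of the pocket tray and set it upright near the middle of the scale's pan, without dropping it, and let go. Leave the other two sweets, the oil jar, the bowl and the brush where they are.

Things in the scene. Friction and masses are not known exactly. Their poses are not given: they have to be found in the camera images.
- console: white console, fixed: box 165 mm deep, 150 mm wide, 76 mm high, from 70 mm in front to 95 mm behind its origin, which lies on the bench right below the wheel's axle; x points to its back, y to its left, z up; its front (-x) faces roughly to the robot
- wheel_axle (a point): centre of the black thumbwheel, 85 mm above the bench; axes as the console's (they do not turn), axle along y. Wheel 40 mm wide, drum radius 45 mm, with 8 straight ridges 45 deg apart, 5 mm thick, 9 mm high (to radius 54 mm), as long as the wheel is wide; the 8 flats between them bear 0 to 7 white pips. Grey cheeks of radius 39 mm stand beside it, 21.5 to 28.5 mm from its middle
- pointers (a point): point on the drum between two small steel pointer fins (one on each cheek, out to radius 51 mm), 25 deg in front of straight up from the axle. At each click a flat is centred here, and ridges stand 2.5 and 47.5 deg in front of straight up, and so on every 45 deg
- guard_bar (a point): middle of the steel guard bar, 12 mm thick, along y above the wheel (5 mm in front of the axle, 112 mm above it). At y = +-66 mm it slopes down and back to posts 55 mm behind the axle. A tool pointing straight down does not fit under it: come from the front, tilted 25 to 50 deg from vertical
- wheel (a joint): wheel angle in rad, 0.785 per click; grows as the front ridges are pushed up and over to the back. At rest it is 0.785 x the pips at the pointers (four: 3.142). A sprung ball holds each click: a ridge resists with up to about 7 N until pushed about 22.5 deg, then the wheel snaps on to the next click. Stops at -0.3 and 5.8. Starts at 0, 1 or 2 pips
- round_sweet_centre (a point): centre of the round sweet: an upright dark-red cylinder of 26 mm diameter, 24 mm high, 11 to 23 g, lying loose in one of the three pockets of the tray (any of them); z is its upright axis
- square_sweet_centre (a point): centre of the square sweet, 25 x 25 x 24 mm, same dark red, in another pocket; stays there
- oblong_sweet_centre (a point): centre of the oblong sweet, 34 x 18 x 24 mm, same dark red, in another pocket; stays there
- tray: white pocket tray, fixed, 220 (x) x 70 (y) x 14 mm; origin at the centre of its underside. Three square pockets 44 mm wide and 8 mm deep lie in a row along its x, at -72, 0 and 72 mm; sweets stand 16 mm out of them. The tray is on one side of the console and the scale on the other, either way round
- pan_top (a point): centre of the top face of the scale's flat round steel pan (110 mm diameter, 58 mm above the bench); the scale's white base under it is 170 (x) x 160 (y) x 40 mm, fixed
- oil_jar: amber oil jar with white cap, 68 mm diameter, 150 mm high, loose, behind the work; origin at the centre of its underside
- bowl: small steel bowl, 110 mm rim diameter, 50 mm high, loose, behind the work; origin at the centre of its underside
- brush: pastry brush with wooden handle, 190 mm long, lying loose between robot and console; origin in its middle on the bench
Not all that is in view belongs to the job. Of the things shaped like the part that bears pan_top, the white one is meant.

How it is judged (in metres and radians):
On the way, in this order (a step that is already met when the one before it is completed fails the run):
1. the thumbwheel rests at four pips, the round sweet still in its pocket (value of joint wheel between 2.89159 and 3.39159 rad and velocity of joint wheel between -0.1 and 0.1 rad/s and distance of round_sweet_centre from where it was at the start of the episode below 0.012 m), for 0.3 s.
2. the round sweet is lifted out of the tray (z of round_sweet_centre in the frame of tray above 0.035 m), for 0.1 s.
3. the round sweet stands on the scale's pan (horizontal distance between round_sweet_centre and pan_top below 0.035 m and z of round_sweet_centre in the frame of pan_top between 0.008 and 0.016 m and angle between round_sweet_centre's own z axis and vertical below 0.12 rad), for 0.2 s.
At the end, for the whole second after the job is handed in: the wheel rests at the four-pip click (within 0.25 rad of 3.142), and the round sweet stands upright at rest on the pan, its centre within 35 mm of the pan's middle, released (all of step 3 and value of joint wheel between 2.89159 and 3.39159 rad and linear speed of round_sweet below 0.02 m/s); the robot touches nothing.
It fails at once if the wheel is forced (fingers press on it with more than 45 N) (contact force between the fingers and wheel above 45 N).
It fails at once if the round sweet is dropped onto the scale (faster than 0.6 m/s just over the pan) (horizontal distance between round_sweet_centre and pan_top below 0.055 m and z of round_sweet_centre in the frame of pan_top below 0.04 m and linear speed of round_sweet above 0.6 m/s).
It fails at once if another sweet is taken out or moved by more than 20 mm (distance of any of square_sweet_centre, oblong_sweet_centre from where it was at the start of the episode above 0.02 m).
It fails at once if the oil jar, bowl or brush is moved by more than 25 mm (distance of any of oil_jar, bowl, brush from where it was at the start of the episode above 0.025 m).
It also fails if it takes over 72 s, if anything falls off the work surface, if the arm or the gripper's body presses on something with over 40 N, if the wrist force passes 120 N, or if a joint passes its speed limit or range.

ROBOT

A 6-joint arm with a two-finger parallel gripper is mounted at the origin on the work surface. World frame = base frame: x ahead of the robot, y to its left, z up, the work surface at z = 0. Lengths are in m, angles in degrees, forces in N, time in s.
With the tool pointing down it reaches from about 0.4 to 0.825 m from the base axis. Payload 7 kg.
Tool frame: the origin (TCP) lies where the fingers leave the gripper's body, on its centre line; the fingertips stand 66 mm ahead of it and the grasp point (between the pads) lies 47 mm ahead of it (ctrl.tips_ahead is the distance from the TCP to the fingertips, in m); z points along the fingers, y is the line along which they close (so a half turn about z gives the same grasp; the last joint's range is limited). The gripper opens to 88 mm and grips with 3 to 60 N. Pads are 19 mm wide; open, the fingers measure 130 mm over their backs; the gripper's body (78 mm by 193 mm) begins 47 mm behind the grasp point.
Start: joints at [91.278, 20.546, 0.682, 0, -70.136, -16.507], TCP at [0.177, 0.651, 0.292] pointing down, gripper open.
Joint ranges: [-176.03, 176.03], [-82.01, 121.73], [-58.28, 71.71], [-173.87, 95.51], [-174.79, -0.11], [-173.66, 173.66]. Speed limits (degrees/s): [136.94, 136.94, 172.46, 180, 180, 180].

INTERFACE

Orientations are given as [roll, pitch, yaw] about the fixed x, y, z axes, in that order (R = Rz(yaw) Ry(pitch) Rx(roll)).
In Python, from plant import ctrl, imaging, close_job gives the robot as it stands.
- The arm moves only by the shell command python3 -m crank 'ROWS'. ROWS is JSON, a list of rows, each a list of 3 entries, a list of its own where there are three numbers: the shift along the world's x, y, z in m, then the turn, a rotation vector about the world's x, y, z in degrees, then the opening, from -1 (shut) to 1 (fully open), so that 0 is half open. A call has 1 to 12 rows; each row shifts and turns the commanded pose from where the row before left it; what a row does not reach is not made up. A row lasts 1/10 s, in which the tool goes at most 50 mm and 8.59 degrees, less where a joint would pass 70% of its speed; a pose out of reach is approached as far as the arm can. A call is refused whole if a number of a shift passes 0.05 or a number of a turn 8.59, either way. A call with a gripper value outside its range is refused whole. The fingers move at their own pace and stop on an object; the grip force is fixed at half the most. Time passes only in rows, so rows that do not move let the fingers close. It gives the time, the measured TCP pose, the force, the opening and the grip force at its end, in the units of the state.
- ctrl.get_obs(): the state, without advancing time (a new reading comes with each control period).
- imaging.snapshot(name): name is "side" or "top"; returns (picture, depth): 420x560x3 uint8, blue, green, red; 420x560 float32, m along the optical axis (not along the pixel's ray), 0 where there is no reading.
- imaging.camera_model(name): a dict with "mtx" (3x3 intrinsics, pixels), "R" (3x3) and "t" (3): a world point X has camera coordinates R X + t. Camera axes: x right, y down, z forward; pixel columns grow to the right and rows downward; lengths in m; the calibration is good to about 2 mm. A picture is of the moment at which its call begins. camera_model takes no time and is no camera call.
- close_job(): hands the job in; it is judged then, once.
The state is a dict: "clock": time; "joint_pos": joint angles; "qvel": joint speeds; "tau": joint torques, N m; "tool_pos": TCP position; "orientation": TCP orientation; "force": force on the tool from outside, world axes, zero at the start; "moment": the same for the moment, N m; "opening": finger opening in m; "gripper_force": force on a finger pad.
Only numpy, scipy, OpenCV 4.12 (cv2) and the standard library are available. Lean on these libraries where they do the work, as an engineer would, in place of code of your own. Each camera call takes 0.05 s, during which the arm holds its last target. There are 200 camera calls.

## Working session

There is one attempt and no reset: what is moved stays moved. The work goes in short steps, Python scripts to look and compute and a shell command to move; the robot and the scene stay as the last step left them, time stands still between calls to the robot, and variables do not carry over. Pictures are saved under pics/ and viewed, at most 10 in all, crops included, and the job is handed in when it is done.

```bash
mkdir -p pics
python3 - <<'E'
from plant import ctrl, imaging
import cv2,numpy as np
for n in("side","top"):
    p,d=imaging.snapshot(n); cv2.imwrite(f"pics/{n}0.png",p); np.savez(f"{n}0.npz",p=p,d=d)
    c=imaging.camera_model(n); print(n,np.round(c["mtx"],1).tolist(),np.round(c["R"],3).tolist(),np.round(c["t"],3).tolist(), "pos",np.round(-c["R"].T@c["t"],3))
o=ctrl.get_obs();print({k:np.round(v,3) for k,v in o.items()})
E
```

```text
side [[429.2, 0.0, 276.8], [0.0, 429.2, 213.9], [0.0, 0.0, 1.0]] [[-0.845, -0.534, 0.008], [-0.358, 0.555, -0.751], [0.397, -0.637, -0.661]] [0.383, 0.378, 0.984] pos [0.069 0.622 0.931]
top [[530.4, 0.0, 287.1], [0.0, 530.4, 212.3], [0.0, 0.0, 1.0]] [[0.015, -1.0, 0.001], [-0.996, -0.015, -0.092], [0.092, 0.0, -0.996]] [-0.121, 0.548, 1.467] pos [ 0.413 -0.113  1.511]
{'clock': np.float64(0.1), 'joint_pos': array([ 9.1277e+01,  2.0587e+01,  6.4000e-01, -1.9000e-02, -7.0137e+01,
       -1.6507e+01]), 'qvel': array([-0.031, -0.069,  0.094,  0.027, -0.043,  0.058]), 'tau': array([-0.0000e+00, -5.8417e+01,  2.9375e+01,  7.0150e+00,  1.0000e-02,
       -0.0000e+00]), 'tool_pos': array([0.177, 0.651, 0.291]), 'orientation': array([ 1.79914e+02, -7.00000e-03, -1.52360e+01]), 'force': array([ 0.233,  0.988, -0.343]), 'moment': array([ 0.077,  0.004, -0.028]), 'gripper_force': np.float64(0.0), 'opening': np.float64(0.087)}
```

View pics/side0.png

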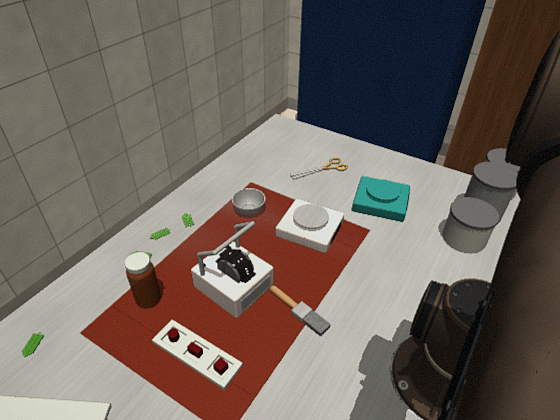

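View pics/top0.png

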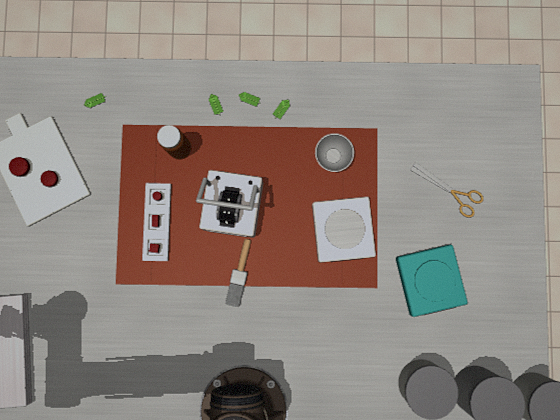

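The side and top views show the tray at top-view pixels (156,222), the console at (232,203), the white scale at (345,229), the brush at (238,275), the jar at (170,138) and the bowl at (334,152). The sweets at (157,196), (155,221) and (154,247) need zooming to tell their shapes.

```bash
cat > h.py <<'E'
from plant import ctrl, imaging
import cv2,numpy as np
def ray(n,u,v,z):
    c=imaging.camera_model(n);R,t,K=c["R"],c["t"],c["mtx"]
    o=-R.T@t; d=R.T@np.linalg.inv(K)@np.array([u,v,1.]); return o+d*(z-o[2])/d[2]
def proj(n,X):
    c=imaging.camera_model(n);q=c["mtx"]@(c["R"]@np.array(X)+c["t"]);return q[:2]/q[2]
def cents(n,p,mask,lo,hi,z,box=None):
    out=[]
    cs,_=cv2.findContours(mask.astype(np.uint8),cv2.RETR_EXTERNAL,cv2.CHAIN_APPROX_NONE)
    for c in cs:
        a=cv2.contourArea(c)
        if lo<a<hi:
            (u,v),wh,an=cv2.minAreaRect(c); x,y,w,h=cv2.boundingRect(c)
            if box and not(box[0]<u<box[2] and box[1]<v<box[3]): continue
            pts=np.array([ray(n,*q,z)[:2] for q in cv2.boxPoints(((u,v),wh,an))])
            out.append((round(u,1),round(v,1),a,np.round(pts,3).tolist(),np.round(pts.mean(0),4).tolist()))
    return out
E
python3 - <<'E'
from h import *
t=np.load("top0.npz");s=np.load("side0.npz");p=t["p"];P=p.astype(int)
white=(P.min(2)>165)&(P.max(2)-P.min(2)<30)
w=cv2.morphologyEx(white.astype(np.uint8),cv2.MORPH_CLOSE,np.ones((3,3)))
for nm,box,z in(("tray",(120,170,190,280),.014),("scale",(290,180,390,280),.04),("console",(190,160,275,245),.076)):
    m=np.zeros_like(w);m[box[1]:box[3],box[0]:box[2]]=w[box[1]:box[3],box[0]:box[2]]
    print(nm,cents("top",p,m,300,1e5,z))
# sweets
red=(P[...,2]>60)&(P[...,1]<35)&(P[...,0]<45)
m=np.zeros_like(w);m[186:260,147:167]=red[186:260,147:167]
print("sweets",cents("top",p,m,30,500,.03))
a=cv2.resize(p[180:265,140:175],None,fx=6,fy=6,interpolation=2)
b=cv2.resize(p[165:240,190:272],None,fx=7,fy=7,interpolation=2)[:510]
c=cv2.resize(s["p"][215:310,190:280],None,fx=5.37,fy=5.37,interpolation=2)[:510]
H=510
f=lambda i:np.vstack([i,np.zeros((H-i.shape[0],i.shape[1],3),np.uint8)])if i.shape[0]<H else i
q=np.hstack([a[:H],f(b)]);cv2.imwrite("pics/z1.png",q)
d=cv2.resize(s["p"][315:390,145:245],None,fx=4,fy=4,interpolation=2)
H=510;cv2.imwrite("pics/z2.png",cv2.resize(np.hstack([f(c),f(d)]),(790,460)));print(q.shape)
E
```

```text
tray [(156.0, 222.0, 1733.0, [[0.41, 0.292], [0.629, 0.291], [0.627, 0.223], [0.408, 0.225]], [0.5186, 0.2574])]
scale [(343.6, 229.1, 3203.5, [[0.578, -0.184], [0.596, -0.339], [0.431, -0.356], [0.413, -0.203]], [0.5042, -0.2707])]
console [(227.3, 209.7, 1498.0, [[0.501, 0.134], [0.621, 0.118], [0.599, -0.035], [0.479, -0.018]], [0.55, 0.0498]), (232.9, 186.2, 631.5, [[0.589, 0.111], [0.659, 0.103], [0.639, -0.039], [0.57, -0.031]], [0.6145, 0.0361])]
sweets [(153.5, 247.5, 32.5, [[0.455, 0.271], [0.455, 0.246], [0.436, 0.245], [0.435, 0.27]], [0.4454, 0.2578]), (156.5, 195.5, 40.0, [[0.601, 0.265], [0.601, 0.245], [0.582, 0.245], [0.581, 0.264]], [0.5914, 0.2549])]
(510, 784, 3)
```

View pics/z1.png

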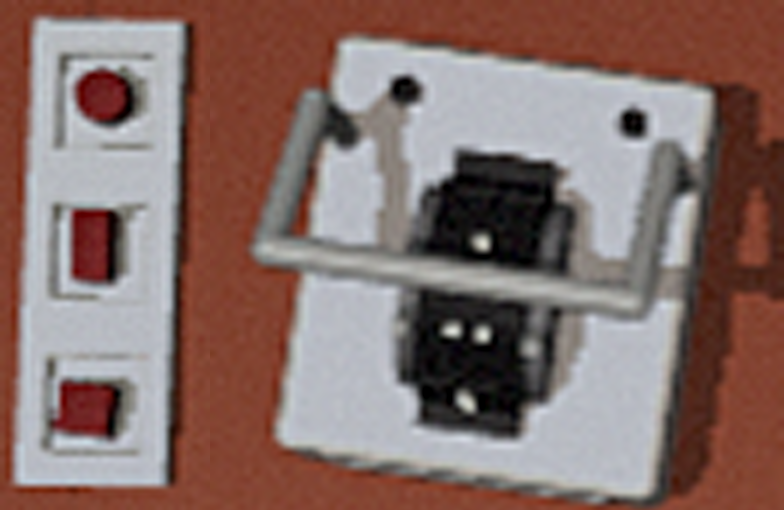

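View pics/z2.png

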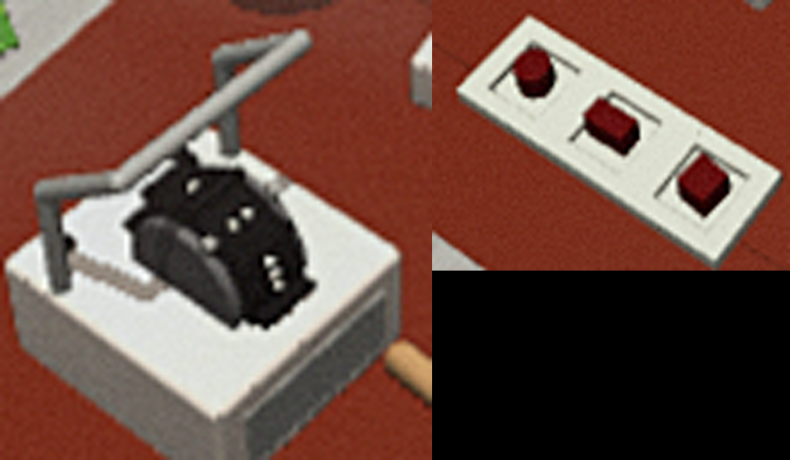

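The zooms show the flat between the fins at two pips, with three pips below it, so two clicks up are needed. The round sweet is in the far pocket, at full-image top pixel (157,196). Next I compute the poses.

Run:
```python
from h import *
t=np.load("top0.npz");s=np.load("side0.npz");p=t["p"]
c=np.array([ray("top",*q,.076)[:2] for q in((209.3,170.4),(262.1,177.9),(253.6,234.3),(200.7,227.9))]) # BL BR FR FL
print("corners",c.round(3).tolist())
side=lambda a,b:np.linalg.norm(a-b)
print("sizes",[round(side(c[i],c[(i+1)%4]),3) for i in range(4)])
for a,b in((c[3],c[0]),(c[2],c[1])): d=b-a;print("x yaw",np.degrees(np.arctan2(d[1],d[0])))
for a,b in((c[1],c[0]),(c[2],c[3])): d=b-a;print("y yaw",np.degrees(np.arctan2(-d[0],d[1])))
cen=c.mean(0);ps=np.radians(-7.5)
print("axle from box",cen-12.5e-3*np.array([np.cos(ps),np.sin(ps)]))
ptr=ray("top",226.4,212.6,.1258)[:2];print("axle from pips",ptr+.019*np.array([np.cos(ps),np.sin(ps)]))
# side view: 2-pip position
for nm,(u,v) in {"2pip side":(239,217)}.items(): pass
R=(p[186:260,147:167].astype(int)); 
for nm,im in(("top",p),("side",s["p"])):
    P=im.astype(int);red=((P[...,2]>1.9*P[...,1]+20)&(P[...,1]<40)&(P[...,2]<150)).astype(np.uint8)
    b=(147,186,167,260) if nm=="top" else (160,322,235,380)
    m=np.zeros_like(red);m[b[1]:b[3],b[0]:b[2]]=red[b[1]:b[3],b[0]:b[2]]
    n,l,st,ce=cv2.connectedComponentsWithStats(m)
    for i in range(1,n):
        if st[i,4]>25: print(nm,st[i],ce[i].round(1),ray(nm,*ce[i],.026 if nm=="top" else .02).round(4))
# pan: circle fit via Hough on top
g=cv2.cvtColor(p,cv2.COLOR_BGR2GRAY)[185:275,300:390];g=cv2.resize(g,None,fx=4,fy=4,interpolation=2)
h=cv2.HoughCircles(g,cv2.HOUGH_GRADIENT,1,200,param1=60,param2=15,minRadius=70,maxRadius=95)
print(h); u,v=h[0,0,:2]/4+[300,185]; print("pan",u,v,ray("top",u,v,.058), "r",h[0,0,2]/4*1.45/530)
```

```text
corners [[0.657, 0.102], [0.639, -0.043], [0.484, -0.023], [0.499, 0.12]]
sizes [np.float64(0.146), np.float64(0.156), np.float64(0.144), np.float64(0.159)]
x yaw -6.816343534971956
x yaw -7.40575260905534
y yaw -7.315923756774894
y yaw -6.057896194413762
axle from box [0.55734098 0.04049216]
axle from pips [0.55623717 0.04365516]
top [153 192   8   8  53] [156.7 195.5] [0.5919 0.2554 0.026 ]
top [152 215   7  12  68] [154.7 219.9] [0.5229 0.2584 0.026 ]
top [149 244  10   8  64] [153.7 247.4] [0.4457 0.2583 0.026 ]
side [186 326  49  31  62] [209.9 341. ] [0.5042 0.2209 0.02  ]
side [168 329  10  13  98] [172.9 334.4] [0.5913 0.255  0.02  ]
side [188 343  15  15 128] [194.5 349.4] [0.5206 0.258  0.02  ]
side [214 358  14  17 137] [220.4 365.6] [0.4435 0.2579 0.02  ]
[[[181.5 175.5  80.7]]]
pan 345.375 228.875 [ 0.50345589 -0.27362927  0.058     ] r 0.055195756
```

```bash
python3 -m crank '[[[0.02,-0.045,0],[0,0,8.2],-1],[[0.02,-0.045,0],[0,0,0],-1],[[0.02,-0.045,0],[0,0,0],-1],[[0.02,-0.045,0],[0,0,0],-1],[[0.02,-0.045,0],[0,0,0],-1],[[0.02,-0.045,0],[0,0,0],-1],[[0.02,-0.045,0],[0,0,0],-1],[[0.02,-0.045,0],[0,0,0],-1],[[0.02,-0.045,0],[0,0,0],-1],[[0.02,-0.045,0],[0,0,0],-1],[[0.02,-0.045,0],[0,0,0],-1],[[0.02,-0.045,0],[0,0,0],-1]]'
python3 -m crank '[[[0,-0.02,0],[-1.016,-8.271,0],-1],[[0,-0.02,0],[-1.016,-8.271,0],-1],[[0,-0.01,0],[-1.016,-8.271,0],-1],[[0,0,0],[-1.016,-8.271,0],-1],[[0,0,0],[-1.016,-8.271,0],-1],[[0,0,0],[-1.016,-8.271,0],-1],[[0,0,0],[0,0,0],-1]]'
```

```text
clock: 1.3
tool_pos: [0.4174, 0.1093, 0.2924]
orientation: [-180.0, -0.0, -7.0]
force: [1.0, 1.3, 0.1]
opening: 0.0013
gripper_force: 0.0
clock: 2.0
tool_pos: [0.4579, 0.0771, 0.3865]
orientation: [179.1, -43.5, -7.2]
force: [-0.1, -0.2, -0.4]
opening: 0.0006
gripper_force: 0.0
```

```bash
python3 -m crank '[[[0,0,0],[0,0,0],-1],[[0,0,0],[0,0,0],-1]]'; python3 -c "
from plant import ctrl;o=ctrl.get_obs();print(o['joint_pos'].round(1),o['tool_pos'],o['orientation'])"
```

```text
clock: 2.2
tool_pos: [0.4568, 0.0758, 0.3821]
orientation: [178.9, -43.0, -7.2]
force: [0.3, -0.3, -0.2]
opening: 0.0009
gripper_force: 0.0
[ 46.  -21.4 -58.3  57.9 -41.   -5. ] [0.45679732 0.07575722 0.38207284] [178.94614236 -42.9517498   -7.1680525 ]
```

```bash
python3 -m crank '[[[0,0,-0.04],[0.79,6.45,0],-1],[[0,-0.01,-0.04],[0.79,6.45,0],-1],[[0,-0.01,-0.04],[0,0,0],-1],[[0,0,-0.03],[0,0,0],-1],[[0,0,0],[0,0,0],-1],[[0,0,0],[0,0,0],-1]]'; python3 -c "
from plant import ctrl;o=ctrl.get_obs();print(o['joint_pos'].round(1),o['tool_pos'].round(4),o['orientation'].round(2))"
```

```text
clock: 2.8
tool_pos: [0.4714, 0.0584, 0.2567]
orientation: [178.7, -27.9, -7.2]
force: [-0.7, 0.3, -0.1]
opening: 0.0006
gripper_force: 0.0
[ 37.9  -9.4 -58.2  45.2 -29.3   6.8] [0.4714 0.0584 0.2567] [178.7  -27.9   -7.18]
```

```bash
cat > kin.py <<'E'
import numpy as np
from scipy.spatial.transform import Rotation as Ro
from scipy.optimize import least_squares
r=lambda ax,d:Ro.from_euler(ax,d,degrees=True)
S4,S6=1,1
def fk(q,p,C,s4=1,s6=1):
    A=r('z',q[0]);B=A*r('y',q[1]);D=B*r('y',-q[2]);E=D*r('x',s4*q[3])*r('y',-q[4]);F=E*r('x',s6*q[5])
    return A.apply([0,0,p[0]])+B.apply([0,0,p[1]])+D.apply([p[2],0,p[3]])+E.apply([p[4],p[5],0]), F*C
E
cat >> kin.py <<'E'
data=[([91.278,20.546,.682,0,-70.136,-16.507],[.177,.651,.2915],[180,0,-15.236]),
([46.,-21.4,-58.3,57.9,-41.,-5.],[.4568,.0758,.3821],[178.95,-42.95,-7.17]),
([37.9,-9.4,-58.2,45.2,-29.3,6.8],[.4714,.0584,.2567],[178.7,-27.9,-7.18])]
def C0(s4,s6):
    return fk(data[0][0],np.zeros(6),Ro.identity(),s4,s6)[1].inv()*Ro.from_euler('xyz',data[0][2],degrees=True)
E
python3 - <<'E'
from kin import *
for s4 in(1,-1):
  for s6 in(1,-1):
    C=C0(s4,s6)
    print(s4,s6,[ (fk(d[0],np.zeros(6),C,s4,s6)[1].inv()*Ro.from_euler('xyz',d[2],degrees=True)).magnitude()*57.3 for d in data])
    f=lambda p:np.concatenate([fk(d[0],p,C,s4,s6)[0]-d[1] for d in data])
    z=least_squares(f,[.25,.5,.5,0,.2,-.19]);print(z.x.round(3),np.abs(z.fun).max())
E
```

```text
1 1 [1.2770926799242098e-14, 133.64279587776483, 132.6186751187232]
[-0.162  0.235  0.416  0.398 -0.241 -0.117] 0.2399918771795989
1 -1 [1.1265380755705969e-14, 115.75481820706145, 90.45733201815686]
[-0.162  0.235  0.416  0.398 -0.241 -0.117] 0.2399918771795989
-1 1 [1.2770926799242098e-14, 22.940283274935137, 46.690685883549804]
[ 0.199  0.602  0.463  0.     0.313 -0.192] 0.0005064043712803556
-1 -1 [1.1265380755705969e-14, 0.08605372635294394, 0.08461515517830383]
[ 0.199  0.602  0.463  0.     0.313 -0.192] 0.0005064043712803556
```

```bash
cat >> kin.py <<'E'
Pm=[.199,.602,.463,0,.313,-.192];C=C0(-1,-1)
lo=np.array([-176,-82,-58.2,-173.8,-174.7,-.2])[[0,1,2,3,4,4]];lo[5]=-173.6
hi=np.array([176,121.7,71.7,95.5,-.2,173.6])
def ik(pos,R,seeds):
    out=[]
    for s in seeds:
        f=lambda q:np.concatenate([(lambda a,b:np.r_[(a-pos)*10,(b.inv()*R).as_rotvec()])(*fk(q,Pm,C,-1,-1))])
        z=least_squares(f,np.clip(s,lo+.1,hi-.1),bounds=(lo,hi),x_scale=50)
        if np.abs(z.fun).max()<1e-3 and not any(np.abs(z.x-o).max()<3 for o in out): out.append(z.x)
    return out
def wheelpose(tilt,phi,rr,flip=0,ax=(.557,.042),psi=-7):
    t,f=np.radians([tilt,phi]);a=np.array([np.sin(t),-np.cos(t)])
    tip=np.array([-rr*np.sin(f),.085+rr*np.cos(f)]);T=tip-.066*a
    e=np.array([np.cos(np.radians(psi)),np.sin(np.radians(psi))])
    return np.r_[np.array(ax)+T[0]*e,T[1]], Ro.from_euler('xyz',[180,-tilt,psi],degrees=True)*r('z',180*flip)
E
python3 - <<'E'
from kin import *
rng=np.random.default_rng(0)
for tilt in(25,30,37,45):
  for flip in(0,1):
    sols=[]
    for phi,rr in((66,55),(40,50)):
        pos,R=wheelpose(tilt,phi,rr,flip)
        sols.append(ik(pos,R,rng.uniform(lo,hi,(25,6))))
    print(tilt,flip,pos.round(3),R.as_euler('xyz',degrees=True).round(1))
    for s in sols: print('   ',[x.round(0).tolist() for x in s])
E
```

```text
25 0 [-31.371   3.962  38.447] [180. -25.  -7.]
    []
    []
25 1 [-31.371   3.962  38.447] [-180.   25.  173.]
    []
    []
30 0 [-31.376   3.963  38.444] [180. -30.  -7.]
    []
    []
30 1 [-31.376   3.963  38.444] [-180.   30.  173.]
    []
    []
37 0 [-31.382   3.964  38.44 ] [180. -37.  -7.]
    []
    []
37 1 [-31.382   3.964  38.44 ] [-180.   37.  173.]
    []
    []
45 0 [-31.389   3.964  38.434] [180. -45.  -7.]
    []
    []
45 1 [-31.389   3.964  38.434] [-180.   45.  173.]
    []
    []
```

Units slip (rr in mm).

Run:
```python
from kin import *
rng=np.random.default_rng(0)
for tilt in(25,30,37,45):
  for flip in(0,1):
    sols=[]
    for phi,rr in((66,.055),(40,.050)):
        pos,R=wheelpose(tilt,phi,rr,flip)
        sols.append(ik(pos,R,rng.uniform(lo,hi,(25,6))))
    print(tilt,flip,pos.round(3),R.as_euler('xyz',degrees=True).round(1))
    for s in sols: print('   ',[x.round(0).tolist() for x in s])
```

```text
25 0 [0.497 0.049 0.183] [180. -25.  -7.]
    []
    []
25 1 [0.497 0.049 0.183] [-180.   25.  173.]
    []
    []
30 0 [0.492 0.05  0.18 ] [180. -30.  -7.]
    []
    []
30 1 [0.492 0.05  0.18 ] [-180.   30.  173.]
    []
    []
37 0 [0.486 0.051 0.176] [180. -37.  -7.]
    []
    []
37 1 [0.486 0.051 0.176] [-180.   37.  173.]
    []
    []
45 0 [0.479 0.052 0.17 ] [180. -45.  -7.]
    []
    []
45 1 [0.479 0.052 0.17 ] [-180.   45.  173.]
    []
    []
```

Run:
```python
from kin import *
rng=np.random.default_rng(0)
seeds=rng.uniform(lo,hi,(25,6))
d=data[2];print(len(ik(np.array(d[1]),Ro.from_euler('xyz',d[2],degrees=True),seeds)))
# axis-only feasibility: leave tool roll free; tilt about console y, azimuth az
def best(tilt,az,phi=50,rr=.050,psi=-7):
    t=np.radians(tilt);f=np.radians(phi);w=np.radians(psi+az);e=np.array([np.cos(np.radians(psi)),np.sin(np.radians(psi)),0])
    tip=np.array([.557,.042,.085])-rr*np.sin(f)*e+[0,0,rr*np.cos(f)]
    a=np.array([np.sin(t)*np.cos(w),np.sin(t)*np.sin(w),-np.cos(t)]);pos=tip-.066*a
    b=(9,None)
    for s in seeds:
        def F(q):
            p,R=fk(q,Pm,C,-1,-1);return np.r_[(p-pos)*10,R.apply([0,0,1])-a,(q[5])*1e-6]
        z=least_squares(F,np.clip(s,lo+.1,hi-.1),bounds=(lo,hi),x_scale=50,max_nfev=60)
        if z.cost<b[0]: b=(z.cost,z.x)
    return np.sqrt(2*b[0])*100,b[1]
for az in(-60,-30,0,30,60):
  for tilt in(25,40):
    c,q=best(tilt,az);print(az,tilt,"resid(mm)~",c.round(1),q.round(0))
```

```text
0
-60 25 resid(mm)~ 0.0 [ 42.  12. -44.  33. -47.  -0.]
-60 40 resid(mm)~ 0.0 [ 48.  17. -50.  46. -54.   0.]
-30 25 resid(mm)~ 0.0 [ 37.   5. -57.  52. -31.  -0.]
-30 40 resid(mm)~ 19.0 [ 43.   9. -58.  57. -42.  -0.]
0 25 resid(mm)~ 7.2 [ 31.   1. -58.  43. -19.  -0.]
0 40 resid(mm)~ 9.5 [ -15.   -1.  -49. -153.   -0.    0.]
30 25 resid(mm)~ 0.0 [ 28.   0. -50.   9. -14.  -0.]
30 40 resid(mm)~ 3.0 [ 25.  -1. -50. -21.  -0.  -3.]
60 25 resid(mm)~ 0.0 [ 13.   6. -29. -26. -38.   0.]
60 40 resid(mm)~ 0.0 [ -4.   8. -26. -51. -44.  -0.]
```

```bash
cat > scan.py <<'E'
from kin import *
seeds=np.array([[31,1,-58,43,-19,0],[28,0,-50,9,-14,0],[-15,-1,-49,-150,-5,0],[10,5,-30,-26,-38,0],[25,-1,-50,-21,-3,0],[0,5,-40,60,-20,0],[20,5,-50,-90,-20,0],[40,5,-55,90,-30,0]],float)
def best(al,be,phi,rr=.050,dy=0,psi=-7):
    # al in-plane tilt, be lateral lean (deg)
    f=np.radians(phi);e=r('z',psi)
    a=e.apply(r('y',-al).apply(r('x',be).apply([0,0,-1])))
    tip=np.array([.557,.042,.085])+e.apply([-rr*np.sin(f),dy,rr*np.cos(f)]);pos=tip-.066*a
    b=(9,None)
    for s in seeds:
        F=lambda q:(lambda p,R:np.r_[(p-pos)*10,R.apply([0,0,1])-a,q[5]*1e-6])(*fk(q,Pm,C,-1,-1))
        z=least_squares(F,np.clip(s,lo+.1,hi-.1),bounds=(lo,hi),x_scale=50,max_nfev=40)
        if z.cost<b[0]: b=(z.cost,z.x)
    return np.sqrt(2*b[0])*100,b[1]
if __name__=="__main__":
  for be in(-20,-12,-8,-4,0,4,8,12,20):
    for phi in(62,38): print(be,phi,[(al,best(al,be,phi)[0].round(1)) for al in(20,25,30,35,40,50)])
E
python3 scan.py
```

```text
-20 62 [(20, np.float64(0.0)), (25, np.float64(1.8)), (30, np.float64(10.1)), (35, np.float64(18.2)), (40, np.float64(26.1)), (50, np.float64(30.9))]
-20 38 [(20, np.float64(0.0)), (25, np.float64(0.0)), (30, np.float64(5.9)), (35, np.float64(14.2)), (40, np.float64(22.1)), (50, np.float64(29.0))]
-12 62 [(20, np.float64(0.0)), (25, np.float64(6.6)), (30, np.float64(15.6)), (35, np.float64(12.2)), (40, np.float64(12.0)), (50, np.float64(17.2))]
-12 38 [(20, np.float64(0.0)), (25, np.float64(2.3)), (30, np.float64(11.4)), (35, np.float64(12.9)), (40, np.float64(11.9)), (50, np.float64(14.9))]
-8 62 [(20, np.float64(0.0)), (25, np.float64(8.2)), (30, np.float64(11.6)), (35, np.float64(4.8)), (40, np.float64(4.4)), (50, np.float64(10.5))]
-8 38 [(20, np.float64(0.0)), (25, np.float64(4.0)), (30, np.float64(13.3)), (35, np.float64(6.7)), (40, np.float64(4.4)), (50, np.float64(8.0))]
-4 62 [(20, np.float64(0.0)), (25, np.float64(9.1)), (30, np.float64(11.1)), (35, np.float64(3.3)), (40, np.float64(1.7)), (50, np.float64(4.1))]
-4 38 [(20, np.float64(0.0)), (25, np.float64(5.0)), (30, np.f
[... 848 characters left out ...]
25, np.float64(2.8)), (30, np.float64(11.5)), (35, np.float64(19.6)), (40, np.float64(19.9)), (50, np.float64(1.4))]
12 62 [(20, np.float64(0.0)), (25, np.float64(2.6)), (30, np.float64(9.9)), (35, np.float64(15.1)), (40, np.float64(12.7)), (50, np.float64(0.0))]
12 38 [(20, np.float64(0.0)), (25, np.float64(0.0)), (30, np.float64(7.7)), (35, np.float64(14.4)), (40, np.float64(14.8)), (50, np.float64(0.0))]
20 62 [(20, np.float64(0.0)), (25, np.float64(0.0)), (30, np.float64(0.0)), (35, np.float64(0.2)), (40, np.float64(0.0)), (50, np.float64(0.0))]
20 38 [(20, np.float64(0.0)), (25, np.float64(0.0)), (30, np.float64(0.0)), (35, np.float64(0.3)), (40, np.float64(0.5)), (50, np.float64(0.0))]
```

Run:
```python
from scan import *
for al,be in((20,0),(22,0),(23,0),(50,0),(46,0),(48,4),(35,20),(25,12)):
  for phi,rr in((62,.09),(62,.05),(38,.05)):
    c,q=best(al,be,phi,rr);print(al,be,phi,rr,c.round(2),q.round(0))
```

```text
20 0 62 0.09 0.43 [ 37.  -3. -58.  34. -25.  -0.]
20 0 62 0.05 0.0 [ 31.   2. -58.  41. -19.   0.]
20 0 38 0.05 0.0 [ 32.   2. -54.  35. -22.  -0.]
22 0 62 0.09 4.22 [ 37.  -4. -58.  34. -25.  -0.]
22 0 62 0.05 3.48 [ 31.   2. -58.  41. -18.  -1.]
22 0 38 0.05 0.0 [ 30.   1. -58.  45. -19.  -0.]
23 0 62 0.09 6.12 [ 38.  -4. -58.  34. -25.   0.]
23 0 62 0.05 5.36 [ 31.   2. -58.  41. -18.   0.]
23 0 38 0.05 1.44 [ 29.   1. -58.  46. -18.  -0.]
50 0 62 0.09 0.0 [ -13.   -6.  -51. -132.   -7.    0.]
50 0 62 0.05 0.0 [ -21.    2.  -56. -146.  -20.   -0.]
50 0 38 0.05 0.0 [ -17.   -0.  -50. -140.  -12.    0.]
46 0 62 0.09 4.88 [  -9.   -6.  -48. -132.   -0.   -1.]
46 0 62 0.05 1.02 [  -8.   -0.  -44. -127.   -0.   -0.]
46 0 38 0.05 3.65 [  -9.   -1.  -43. -131.   -0.    0.]
48 4 62 0.09 5.12 [  -3.   -6.  -45. -113.   -0.   -0.]
48 4 62 0.05 0.97 [  -2.   -0.  -41. -110.   -0.    0.]
48 4 38 0.05 4.14 [  -3.   -1.  -41. -112.   -0.    0.]
35 20 62 0.09 4.58 [ 28.  -7. -54. -18.  -2.  -0.]
35 20 62 0.05 0.22 [ 25.  -0. -50. -22.  -0.   0.]
35 20 38 0.05 0.31 [ 26.  -1. -51. -14.  -0.  -0.]
25 12 62 0.09 3.93 [ 32.  -6. -58.  17. -12.   0.]
25 12 62 0.05 2.61 [ 27.   0. -58.  23.  -6.  -0.]
25 12 38 0.05 0.0 [ 26.  -1. -58.  28.  -6.  -0.]
```

```bash
cat > push.py <<'E'
from kin import *
def tcp(K,t,dy,psi=-7,ax=(.557,.042,.085)):
    c,s=np.cos(np.radians(t)),np.sin(np.radians(t))
    T=np.array(K)/1e3-.0095*np.array([c,s])-.066*np.array([s,-c])
    return np.array(ax)+r('z',psi).apply([T[0],dy,T[1]]), Ro.from_euler('xyz',[180,-t,psi],degrees=True)
if __name__=="__main__":
  s0=np.array([[31,1,-57,43,-19,10.],[28,0,-50,30,-24,10]])
  for dy in(-.0255,0,.0255):
   for K,t in(((-65,65),20),((-55,45),20),((-42,26),20),((-42,26),22),((-32,37),20),((-32,37),23),((-21,44),20),((-21,44),23)):
    pos,R=tcp(K,t,dy)
    q=[least_squares(lambda q:(lambda p,Q:np.r_[(p-pos)*10,(Q.inv()*R).as_rotvec()])(*fk(q,Pm,C,-1,-1)),s,bounds=(lo,hi),x_scale=50) for s in s0]
    z=min(q,key=lambda z:z.cost);print(dy,K,t,pos.round(4),(np.sqrt(2*z.cost)*100).round(1),z.x.round(0))
E
python3 push.py
```

```text
-0.0255 (-65, 65) 20 [0.4581 0.0285 0.2088] 0.0 [ 35.  -5. -56.  29. -28.  23.]
-0.0255 (-55, 45) 20 [0.468  0.0272 0.1888] 0.0 [ 32.  -3. -57.  34. -23.  21.]
-0.0255 (-42, 26) 20 [0.4809 0.0256 0.1698] 0.9 [ 29.   1. -58.  38. -19.  19.]
-0.0255 (-42, 26) 22 [0.4789 0.0259 0.1686] 4.6 [ 30.   1. -58.  37. -19.  20.]
-0.0255 (-32, 37) 20 [0.4909 0.0244 0.1808] 0.0 [ 29.   1. -56.  35. -21.  22.]
-0.0255 (-32, 37) 23 [0.4879 0.0248 0.179 ] 3.8 [ 28.   0. -58.  40. -18.  18.]
-0.0255 (-21, 44) 20 [0.5018 0.0231 0.1878] 0.0 [ 29.   1. -54.  33. -22.  25.]
-0.0255 (-21, 44) 23 [0.4988 0.0235 0.186 ] 1.5 [ 27.   0. -58.  44. -18.  16.]
0 (-65, 65) 20 [0.4612 0.0538 0.2088] 0.0 [ 38.  -5. -55.  31. -28.  19.]
0 (-55, 45) 20 [0.4711 0.0525 0.1888] 0.0 [ 35.  -2. -57.  35. -24.  17.]
0 (-42, 26) 20 [0.484  0.051  0.1698] 0.5 [ 32.   1. -58.  40. -19.  14.]
0 (-42, 26) 22 [0.482  0.0512 0.1686] 4.3 [ 32.   1. -58.  40. -19.  15.]
0 (-32, 37) 20 [0.494  0.0497 0.1808] 0.0 [ 32.   1. -56.  37. -21.  18.]
0 (-32, 37) 23 [0.491  0.0501 0.179 ] 3.4 [ 31.   1. -58.  43. -19.  13.]
0 (-21, 44) 20 [0.5049 0.0484 0.1878] 0.0 [ 32.   2. -53.  34. -23.  21.]
0 (-21, 44) 23 [0.5019 0.0488 0.186 ] 1.2 [ 29.   1. -58.  46. -18.  11.]
0.0255 (-65, 65) 20 [0.4643 0.0791 0.2088] 0.0 [ 41.  -4. -55.  32. -29.  16.]
0.0255 (-55, 45) 20 [0.4743 0.0779 0.1888] 0.0 [ 38.  -1. -56.  36. -24.  13.]
0.0255 (-42, 26) 20 [0.4872 0.0763 0.1698] 0.0 [ 34.   2. -58.  43. -19.   9.]
0.0255 (-42, 26) 22 [0.4851 0.0765 0.1686] 3.7 [ 35.   2. -58.  43. -20.   9.]
0.0255 (-32, 37) 20 [0.4971 0.075  0.1808] 0.0 [ 35.   2. -55.  38. -22.  14.]
0.0255 (-32, 37) 23 [0.4941 0.0754 0.179 ] 2.8 [ 33.   1. -58.  46. -19.   8.]
0.0255 (-21, 44) 20 [0.508  0.0737 0.1878] 0.0 [ 35.   2. -53.  35. -23.  17.]
0.0255 (-21, 44) 23 [0.505  0.0741 0.186 ] 0.5 [ 31.   1. -58.  49. -18.   6.]
```

```bash
cat > to.py <<'E'
import sys;from kin import *
def to(pos,R):
    from plant import ctrl
    o=ctrl.get_obs();c=Ro.from_euler('xyz',o['orientation'],degrees=True)
    print("shift",(np.array(pos)-o['tool_pos']).round(4),"turn",(R*c.inv()).as_rotvec(degrees=True).round(2),"force",o['force'].round(1),"open",o['opening'].round(4),"tcp",o['tool_pos'].round(4))
if __name__=="__main__":
    from push import tcp
    a=[float(x) for x in sys.argv[1:]];to(*tcp(a[:2],a[2],a[3]))
E
python3 to.py -65 65 20 .0255
```

```text
Traceback (most recent call last):
  File "to.py", line 8, in <module>
    a=[float(x) for x in sys.argv[1:]];to(*tcp(a[:2],a[2],a[3]))
                                       ~~^^^^^^^^^^^^^^^^^^^^^^^
  File "to.py", line 5, in to
    print("shift",(np.array(pos)-o['tool_pos']).round(4),"turn",(R*c.inv()).as_rotvec(degrees=True).round(2),"force",o['force'].round(1),"open",o['opening'].round(4),"tcp",o['tool_pos'].round(4))
                                                                                                                                                ^^^^^^^^^^^^^^^^^^
AttributeError: 'float' object has no attribute 'round'
```

```bash
sed -i "s/o\['opening'\].round(4)/round(float(o['opening']),4)/" to.py; python3 to.py -65 65 20 .0255
```

```text
shift [-0.007   0.0207 -0.0479] turn [2.15 7.69 0.71] force [-0.7  0.3 -0.1] open 0.0006 tcp [0.4714 0.0584 0.2567]
```

```bash
python3 -m crank '[[[-0.0035,0.0105,-0.024],[1.07,3.85,0.35],-0.32],[[-0.0035,0.0105,-0.024],[1.07,3.85,0.35],-0.32],[[0,0,0],[0,0,0],-0.32],[[0,0,0],[0,0,0],-0.32]]'; python3 to.py -65 65 20 .0255;  python3 to.py -55 45 20 .0255
python3 - <<'E'
from h import *
p,d=imaging.snapshot("side");cv2.imwrite("pics/s2.png",cv2.resize(p[170:310,170:330],None,fx=4,fy=4,interpolation=2))
E
```

```text
clock: 3.2
tool_pos: [0.4647, 0.0804, 0.2102]
orientation: [-179.9, -20.2, -6.9]
force: [-0.2, 0.3, 1.2]
opening: 0.0263
gripper_force: 0.0
shift [-0.0004 -0.0014 -0.0014] turn [-0.05  0.18 -0.1 ] force [-0.2  0.3  1.2] open 0.0263 tcp [0.4647 0.0804 0.2102]
shift [ 0.0095 -0.0026 -0.0214] turn [-0.05  0.18 -0.1 ] force [-0.2  0.3  1.2] open 0.0263 tcp [0.4647 0.0804 0.2102]
```

View pics/s2.png

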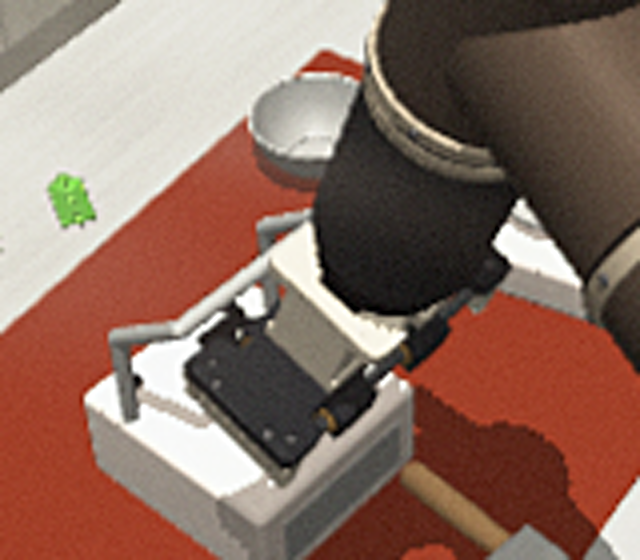

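The side view shows the gripper body in front of the guard bar at crop (240,330), still clear of it, with the fingers hidden below. The pose matches the plan, so I descend to the ridge.

```bash
python3 -m crank '[[[0.005,-0.001,-0.011],[0,0.1,0],-0.32],[[0.005,-0.001,-0.011],[0,0.1,0],-0.32],[[0.006,0,-0.009],[0,0,0],-0.32],[[0.006,0,-0.009],[0,0,0],-0.32],[[0,0,0],[0,0,0],-0.32]]'; python3 to.py -43 27 20 .0245; python3 to.py -32 37 20 .0245
```

```text
clock: 3.75
tool_pos: [0.4864, 0.0772, 0.1695]
orientation: [-180.0, -19.9, -7.0]
force: [-0.5, 0.1, 0.6]
opening: 0.0298
gripper_force: 0.0
shift [-0.0004 -0.0018  0.0012] turn [-0.03 -0.07 -0.02] force [-0.5  0.1  0.6] open 0.0298 tcp [0.4864 0.0772 0.1695]
shift [ 0.0105 -0.0032  0.0112] turn [-0.03 -0.07 -0.02] force [-0.5  0.1  0.6] open 0.0298 tcp [0.4864 0.0772 0.1695]
```

```bash
python3 -m crank '[[[0.0026,-0.0008,0.0028],[0,0,0],-0.32],[[0.0026,-0.0008,0.0028],[0,0,0],-0.32]]';python3 -m crank '[[[0.0026,-0.0005,0.0028],[0,0,0],-0.32],[[0.0026,-0.0005,0.0028],[0,0,0],-0.32]]'; python3 to.py -32 37 20 .0245; python3 to.py -21 44 22 .0245
```

```text
clock: 3.95
tool_pos: [0.4912, 0.0758, 0.1754]
orientation: [-179.9, -19.9, -7.0]
force: [-2.9, 1.5, -3.8]
opening: 0.0295
gripper_force: 2.2
clock: 4.15
tool_pos: [0.497, 0.0752, 0.1811]
orientation: [-179.9, -19.9, -7.0]
force: [-1.0, -0.4, -2.6]
opening: 0.03
gripper_force: 1.4
shift [-0.     -0.0012 -0.0004] turn [-0.07 -0.1  -0.03] force [-1.  -0.4 -2.6] open 0.03 tcp [0.497  0.0752 0.1811]
shift [ 0.0089 -0.0023  0.0055] turn [-0.32 -2.09 -0.03] force [-1.  -0.4 -2.6] open 0.03 tcp [0.497  0.0752 0.1811]
```

```bash
python3 -m crank '[[[0.003,-0.0006,0.002],[-0.1,-0.7,0],-0.32],[[0.003,-0.0006,0.002],[-0.1,-0.7,0],-0.32]]';python3 -m crank '[[[0.0015,-0.0003,0.001],[0,-0.3,0],-0.32],[[0.0015,-0.0003,0.001],[0,-0.3,0],-0.32]]'; python3 to.py -21 44 22 .0245
```

```text
clock: 4.35
tool_pos: [0.504, 0.0749, 0.1859]
orientation: [-179.9, -21.4, -7.0]
force: [-0.0, 0.7, -0.6]
opening: 0.03
gripper_force: 0.1
clock: 4.55
tool_pos: [0.5069, 0.074, 0.1877]
orientation: [-179.8, -22.0, -7.0]
force: [0.7, 0.1, -0.7]
opening: 0.03
gripper_force: 0.0
shift [-0.0011 -0.001  -0.0011] turn [-0.17  0.02 -0.06] force [ 0.7  0.1 -0.7] open 0.03 tcp [0.5069 0.074  0.1877]
```

```bash
python3 -m crank '[[[-0.003,0.0004,0.008],[0,0,0],-0.32],[[-0.003,0.0004,0.008],[0,0,0],-0.32],[[-0.006,0.001,0.012],[0,0,0],-0.32],[[-0.009,0.001,0.01],[0,0.5,0],-0.32],[[-0.009,0.001,0.005],[0,0.5,0],-0.32],[[-0.009,0.001,0.005],[0,1,0],-0.32],[[0,0,0],[0,0,0],-0.32]]'; python3 to.py -55 45 20 .0245
 python3 - <<'E'
from h import *
out=[]
for n,b in(("side",(215,300,200,290)),("top",(165,240,190,280))):
    p,d=imaging.snapshot(n);out.append(cv2.resize(p[b[0]:b[1],b[2]:b[3]],(390,390),interpolation=2))
cv2.imwrite("pics/s3.png",np.hstack(out))
E
```

```text
clock: 5.25
tool_pos: [0.4673, 0.0792, 0.2361]
orientation: [-180.0, -20.0, -6.9]
force: [0.8, 0.6, 0.3]
opening: 0.03
gripper_force: 0.0
shift [ 0.0068 -0.0024 -0.0474] turn [-0.    0.01 -0.09] force [0.8 0.6 0.3] open 0.03 tcp [0.4673 0.0792 0.2361]
```

View pics/s3.png

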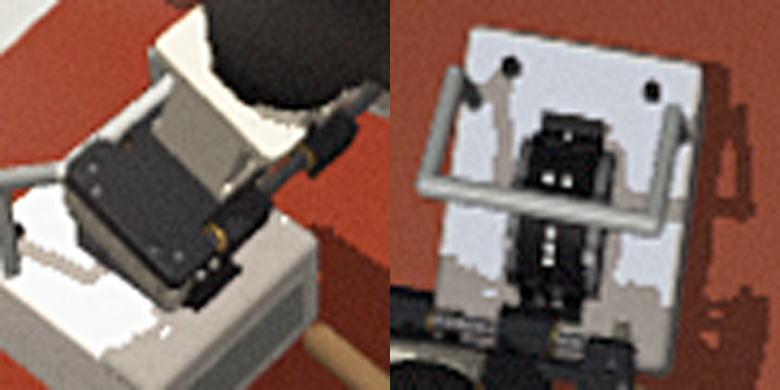

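The top view shows three pips at the pointers (548,245) and two behind the bar (555,180), so the first click worked. I repeat the same push once.

```bash
python3 -m crank '[[[0.002,-0.001,-0.023],[0,0,0],-0.32],[[0.005,-0.001,-0.024],[0,0,0],-0.32],[[0.006,0,-0.009],[0,0,0],-0.32],[[0.006,0,-0.009],[0,0,0],-0.32],[[0,0,0],[0,0,0],-0.32]]'; python3 to.py -43 26 20 .0245
python3 -m crank '[[[0.0026,-0.0005,0.0028],[0,0,0],-0.32],[[0.0026,-0.0005,0.0028],[0,0,0],-0.32],[[0.0026,-0.0005,0.0028],[0,0,0],-0.32],[[0.0026,-0.0005,0.0028],[0,0,0],-0.32]]'; python3 to.py -32 37 20 .0245; python3 to.py -21 44 22 .0245
```

```text
clock: 5.85
tool_pos: [0.486, 0.0756, 0.1679]
orientation: [179.7, -19.8, -6.9]
force: [1.1, -1.2, -0.5]
opening: 0.03
gripper_force: 0.0
shift [ 0.0001 -0.0002  0.0019] turn [ 0.22 -0.26  0.  ] force [ 1.1 -1.2 -0.5] open 0.03 tcp [0.486  0.0756 0.1679]
clock: 6.25
tool_pos: [0.4964, 0.0743, 0.1813]
orientation: [179.9, -19.9, -6.9]
force: [-2.6, -1.2, -3.2]
opening: 0.0294
gripper_force: 1.5
shift [ 0.0006 -0.0002 -0.0005] turn [ 0.12 -0.1  -0.03] force [-2.6 -1.2 -3.2] open 0.0294 tcp [0.4964 0.0743 0.1813]
shift [ 0.0095 -0.0013  0.0053] turn [-0.13 -2.09 -0.03] force [-2.6 -1.2 -3.2] open 0.0294 tcp [0.4964 0.0743 0.1813]
```

```bash
python3 -m crank '[[[0.003,-0.0005,0.002],[-0.1,-0.7,0],-0.32],[[0.003,-0.0005,0.002],[-0.1,-0.7,0],-0.32],[[0.002,-0.0003,0.001],[0,-0.3,0],-0.32],[[0.002,-0.0003,0.001],[0,-0.3,0],-0.32],[[0,0,0],[0,0,0],-0.32]]'; python3 to.py -21 44 22 .0245
python3 -m crank '[[[-0.003,0.0004,0.008],[0,0,0],-0.32],[[-0.003,0.0004,0.008],[0,0,0],-0.32],[[-0.006,0.001,0.012],[0,0,0],-0.32],[[-0.009,0.001,0.01],[0,0.5,0],-0.32],[[-0.009,0.001,0.005],[0,0.5,0],-0.32],[[-0.009,0.001,0.005],[0,1,0],-0.32],[[0,0,0.04],[0,0,0],-0.32],[[0,0,0.04],[0,0,0],-0.32],[[0,0,0],[0,0,0],-0.32]]'
 python3 - <<'E'
from h import *
p,d=imaging.snapshot("top");cv2.imwrite("pics/s4.png",cv2.resize(p[165:240,190:280],None,fx=5,fy=5,interpolation=2))
E
```

```text
clock: 6.75
tool_pos: [0.5071, 0.073, 0.1877]
orientation: [180.0, -22.0, -6.9]
force: [-0.1, -0.5, 0.5]
opening: 0.0298
gripper_force: 0.0
shift [-0.0013 -0.0001 -0.001 ] turn [ 0.04 -0.   -0.05] force [-0.1 -0.5  0.5] open 0.0298 tcp [0.5071 0.073  0.1877]
clock: 7.65
tool_pos: [0.4695, 0.0797, 0.3209]
orientation: [-179.9, -20.3, -6.9]
force: [0.6, -0.6, -0.8]
opening: 0.0298
gripper_force: 0.0
```

View pics/s4.png

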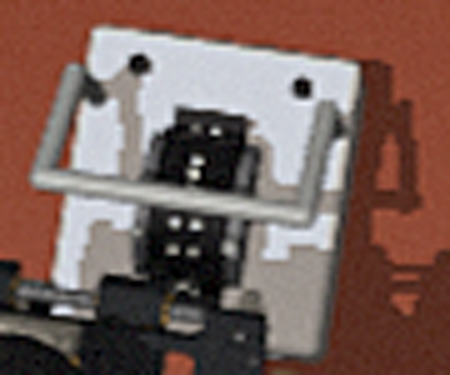

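The picture shows four pips (2×2, at (183,235)) in front of the guard bar, at the pointers: the wheel is at four. Next, the sweet.

```bash
cat > g.py <<'E'
import sys;from to import *
a=[float(x) for x in sys.argv[1:]];to(a[:3],Ro.from_euler('xyz',[180,0,a[3]],degrees=True))
E
python3 -m crank '[[[0.01,0.02,0],[0.9,6.7,2.2],0.36],[[0.01,0.02,0],[0.9,6.7,2.2],0.36],[[0.02,0.025,0],[0.9,6.7,2.2],0.36],[[0.02,0.025,0],[0,0,0],0.36],[[0.02,0.025,0],[0,0,0],0.36],[[0.02,0.03,0],[0,0,0],0.36],[[0.02,0.03,0],[0,0,0],0.36],[[0,0,0],[0,0,0],0.36],[[0,0,0],[0,0,0],0.36]]'; python3 g.py .5917 .2552 .084 0
```

```text
clock: 8.6
tool_pos: [0.5874, 0.2531, 0.3128]
orientation: [-179.0, 0.4, -0.4]
force: [-0.9, 0.0, -0.5]
opening: 0.0596
gripper_force: 0.0
shift [ 0.0043  0.0021 -0.2288] turn [-0.99 -0.43  0.4 ] force [-0.9  0.  -0.5] open 0.0596 tcp [0.5874 0.2531 0.3128]
```

```bash
python3 -m crank '[[[0.0043,0.002,-0.04],[-0.99,-0.43,0.4],0.36],[[0,0,-0.04],[0,0,0],0.36],[[0,0,-0.04],[0,0,0],0.36],[[0,0,-0.04],[0,0,0],0.36],[[0,0,-0.03],[0,0,0],0.36],[[0,0,0],[0,0,0],0.36],[[0,0,0],[0,0,0],0.36]]'; python3 g.py .5917 .2552 .084 0
```

```text
clock: 9.3
tool_pos: [0.5918, 0.2541, 0.1255]
orientation: [-179.9, -0.1, -0.0]
force: [-0.4, 1.0, 0.5]
opening: 0.0594
gripper_force: 0.0
shift [-0.0001  0.0011 -0.0415] turn [-0.06  0.15  0.02] force [-0.4  1.   0.5] open 0.0594 tcp [0.5918 0.2541 0.1255]
```

```bash
python3 -m crank '[[[0,0.001,-0.02],[0,0,0],0.36],[[0,0,-0.012],[0,0,0],0.36],[[0,0,-0.009],[0,0,0],0.36],[[0,0,0],[0,0,0],0.36],[[0,0,0],[0,0,0],0.36]]'; python3 -m crank '[[[0,0,0],[0,0,0],-0.1],[[0,0,0],[0,0,0],-0.25],[[0,0,0],[0,0,0],-0.35],[[0,0,0],[0,0,0],-0.45],[[0,0,0],[0,0,0],-0.7],[[0,0,0],[0,0,0],-1],[[0,0,0],[0,0,0],-1],[[0,0,0],[0,0,0],-1]]'; python3 g.py .5917 .2552 .084 0
```

```text
clock: 9.8
tool_pos: [0.5921, 0.2557, 0.0846]
orientation: [-179.9, -0.2, -0.0]
force: [0.1, 0.3, -0.4]
opening: 0.0594
gripper_force: 0.0
clock: 10.6
tool_pos: [0.5918, 0.2556, 0.084]
orientation: [-179.9, -0.2, -0.0]
force: [-0.0, -0.3, 0.8]
opening: 0.0248
gripper_force: 30.0
shift [-0.0001 -0.0004 -0.    ] turn [-0.1   0.16  0.02] force [-0.  -0.3  0.8] open 0.0248 tcp [0.5918 0.2556 0.084 ]
```

```bash
python3 -m crank '[[[0,0,0.01],[0,0,0],-1],[[0,0,0.03],[0,0,0],-1],[[0,0,0.045],[0,0,0],-1],[[0,0,0.045],[0,0,0],-1],[[0,0,0.045],[0,0,0],-1],[[0,0,0.045],[0,0,0],-1],[[0,0,0.02],[0,0,0],-1],[[0,0,0],[0,0,0],-1],[[0,0,0],[0,0,0],-1]]'; python3 -m crank '[[[-0.003,-0.02,0],[0,0,0],-1],[[-0.005,-0.03,0],[0,0,0],-1],[[-0.007,-0.045,0],[0,0,0],-1],[[-0.008,-0.048,0],[0,0,0],-1],[[-0.008,-0.048,0],[0,0,0],-1],[[-0.008,-0.048,0],[0,0,0],-1],[[-0.008,-0.048,0],[0,0,0],-1],[[-0.008,-0.048,0],[0,0,0],-1],[[-0.008,-0.048,0],[0,0,0],-1],[[-0.008,-0.048,0],[0,0,0],-1],[[-0.008,-0.048,0],[0,0,0],-1],[[-0.007,-0.03,0],[0,0,0],-1]]'; python3 g.py .5035 -.2730 .136 0
```

```text
clock: 11.5
tool_pos: [0.5915, 0.2555, 0.3246]
orientation: [-179.8, -0.2, -0.0]
force: [-0.0, 0.5, -0.0]
opening: 0.025
gripper_force: 30.0
clock: 12.7
tool_pos: [0.5038, -0.2564, 0.3225]
orientation: [-179.9, -0.0, -0.1]
force: [0.4, 0.0, 0.8]
opening: 0.0246
gripper_force: 30.0
shift [-0.0003 -0.0166 -0.1865] turn [-0.11  0.    0.12] force [0.4 0.  0.8] open 0.0246 tcp [ 0.5038 -0.2564  0.3225]
```

```bash
python3 -m crank '[[[0,-0.008,-0.02],[0,0,0],-1],[[0,-0.007,-0.03],[0,0,0],-1],[[0,0,-0.03],[0,0,0],-1],[[0,0,-0.03],[0,0,0],-1],[[0,0,-0.03],[0,0,0],-1],[[0,0,-0.02],[0,0,0],-1],[[0,0,-0.01],[0,0,0],-1],[[0,0,0],[0,0,0],-1],[[0,0,0],[0,0,0],-1],[[0,0,0],[0,0,0],-1]]';  python3 g.py .5035 -.2730 .136 0
python3 - <<'E'
from h import *
out=[]
for n,b in(("side",(190,270,260,360)),("top",(185,275,300,400))):
    p,d=imaging.snapshot(n);out.append(cv2.resize(p[b[0]:b[1],b[2]:b[3]],(390,340),interpolation=2))
cv2.imwrite("pics/s5.png",np.hstack(out))
E
```

```text
clock: 13.7
tool_pos: [0.5064, -0.2686, 0.1551]
orientation: [-179.9, -0.3, -0.0]
force: [-0.7, 0.3, 0.1]
opening: 0.025
gripper_force: 30.0
shift [-0.0029 -0.0044 -0.0191] turn [-0.07  0.26  0.01] force [-0.7  0.3  0.1] open 0.025 tcp [ 0.5064 -0.2686  0.1551]
```

View pics/s5.png

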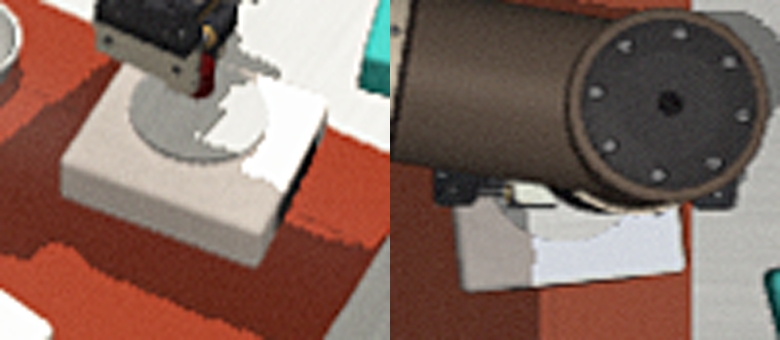

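The sweet is held above the pan's middle (side crop (205,80)), about 19 mm up. I lower it gently.

```bash
python3 -m crank '[[[-0.001,-0.002,-0.006],[0,0.2,0],-1],[[-0.001,-0.002,-0.006],[0,0,0],-1],[[0,0,-0.003],[0,0,0],-1],[[0,0,0],[0,0,0],-1],[[0,0,0],[0,0,0],-1]]'; python3 -m crank '[[[0,0,-0.0015],[0,0,0],-1],[[0,0,0],[0,0,0],-1]]';python3 -m crank '[[[0,0,-0.0015],[0,0,0],-1],[[0,0,0],[0,0,0],-1]]'
```

```text
clock: 14.3
tool_pos: [0.5037, -0.2725, 0.1387]
orientation: [-179.9, 0.1, -0.0]
force: [0.3, -0.5, -0.3]
opening: 0.0249
gripper_force: 30.0
clock: 14.5
tool_pos: [0.5038, -0.2724, 0.1374]
orientation: [-179.9, 0.0, -0.0]
force: [-0.2, 0.2, -0.7]
opening: 0.0248
gripper_force: 30.0
clock: 14.7
tool_pos: [0.5039, -0.2724, 0.1361]
orientation: [-179.9, 0.0, -0.0]
force: [-0.1, 0.1, 0.7]
opening: 0.0247
gripper_force: 30.0
```

```bash
python3 -m crank '[[[0,0,-0.001],[0,0,0],-1],[[0,0,0],[0,0,0],-1],[[0,0,0],[0,0,0],-1]]';python3 -m crank '[[[0,0,-0.001],[0,0,0],-1],[[0,0,0],[0,0,0],-1],[[0,0,0],[0,0,0],-1]]'
```

```text
clock: 15.0
tool_pos: [0.504, -0.2725, 0.136]
orientation: [-179.9, 0.0, -0.0]
force: [-2.4, 2.0, 7.5]
opening: 0.0251
gripper_force: 30.0
clock: 15.3
tool_pos: [0.504, -0.2725, 0.1359]
orientation: [-179.9, -0.0, 0.0]
force: [-4.4, 4.9, 17.6]
opening: 0.0249
gripper_force: 30.0
```

Contact, at the height expected. I ease off 1 mm, open gradually, then rise.

```bash
python3 -m crank '[[[0,0,0.001],[0,0,0],-1],[[0,0,0.0005],[0,0,0],-1],[[0,0,0],[0,0,0],-0.4],[[0,0,0],[0,0,0],-0.3],[[0,0,0],[0,0,0],-0.2],[[0,0,0],[0,0,0],0],[[0,0,0],[0,0,0],0.2],[[0,0,0],[0,0,0],0.2],[[0,0,0],[0,0,0],0.2]]'; python3 -m crank '[[[0,0,0.01],[0,0,0],0.2],[[0,0,0.02],[0,0,0],0.2],[[0,0,0.04],[0,0,0],0.2],[[0,0,0.045],[0,0,0],0.2],[[0,0,0.045],[0,0,0],0.2],[[-0.02,0.045,0],[0,0,0],0.2],[[-0.02,0.045,0],[0,0,0],0.2],[[-0.02,0.045,0],[0,0,0],0.2],[[0,0.045,0],[0,0,0],0.2],[[0,0,0],[0,0,0],0.2],[[0,0,0],[0,0,0],0.2]]'
python3 - <<'E'
from h import *
out=[]
for n,b in(("side",(190,310,190,360)),("top",(165,275,190,400))):
    p,d=imaging.snapshot(n);out.append(cv2.resize(p[b[0]:b[1],b[2]:b[3]],(395,300),interpolation=2))
    P=p.astype(int);m=((P[...,2]>1.9*P[...,1]+20)&(P[...,1]<40)&(P[...,2]<150)).astype(np.uint8)
    k,l,st,ce=cv2.connectedComponentsWithStats(m)
    for i in range(1,k):
        X=ray(n,*ce[i],.078 if n=="top" else .072)
        if st[i,4]>15 and np.hypot(X[0]-.5035,X[1]+.273)<.06: print(n,st[i],X.round(4))
cv2.imwrite("pics/s6.png",np.hstack(out))
E
```

```text
clock: 16.2
tool_pos: [0.5038, -0.2724, 0.1354]
orientation: [-179.9, 0.0, -0.0]
force: [-0.4, -0.3, 0.7]
opening: 0.0519
gripper_force: 0.0
clock: 17.3
tool_pos: [0.4439, -0.0914, 0.2966]
orientation: [-179.9, -0.1, 0.2]
force: [-0.1, -0.8, 0.1]
opening: 0.0529
gripper_force: 0.0
side [308 208   8   9  56] [ 0.5005 -0.273   0.072 ]
top [341 224  10   9  59] [ 0.5037 -0.2719  0.078 ]
```

View pics/s6.png

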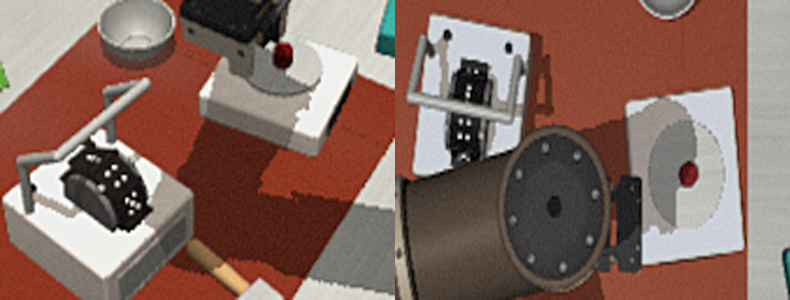

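The sweet stands upright mid-pan (top crop (688,174)) at (0.504, -0.272), and the wheel shows four pips at the pointers. The robot is clear, so I hand the job in.

```bash
python3 -c "
from plant import close_job;print(close_job())"
```

```text
the job is handed in; nothing more can be done
None
```

The job is handed in (no verdict was shown): the wheel reads four pips, and the round sweet stands upright within about 3 mm of the pan's middle, released, with the arm clear.

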